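# Lock the bayonet lid on the brush-rinsing pot

## Task

The stone-painting class is over: close the steel brush-rinsing pot that is fixed to the table with its bayonet lid, the larger lid with the bar handle. Lower the lid so that its two lugs drop through the two slots in the pot's collar, then, with the lid all the way down, twist it clockwise (seen from above) to the stop, let go and leave it closed. Leave the small round-knobbed lid where it lies.

Things in the scene. Friction and masses are not known exactly. Their poses are not given: they have to be found in the camera images.
- lid: Bayonet lid, loose, 160 g, right way up. Steel disc 104 mm across, 5 thick, top 23 above the origin. Black bar handle on it: 70 long along lid x, 18 thick, from 23 to 57 above the origin. Below the disc a plug 60 across, 18 deep, foot bevelled to 50, with two lugs at its bottom along lid +x and -x (parallel to the bar): 14 wide, 6 thick, tips 48 from the axis. Origin: axis, plug underside; z up.
- pot: Steel rinsing pot, fixed, 122 mm across, 100 high, black foot 136 across. Origin: centre of its underside, z up. Once the lid's disc rests on the rim (lid origin 82 above the pot's) the lid turns freely clockwise seen from above, 70 degrees from the middle of the slots to a stop, where lugs and handle bar lie along the pot's x axis. A wall bars the other way. Black inside. No spring or detent.
- pot_mouth (a point): Centre of the pot's mouth, on its axis at rim height (100 mm), axes as the pot. The rim is a bright inward collar 8 mm thick, mouth 76 across, with two opposite slots 34 wide at +70 and -110 degrees (counter-clockwise from the pot's x, seen from above). Lugs have 10 mm to spare each side, the plug 8 all round. The lid fits either way round (half a turn).
- small_lid: Bystander: plain steel drop-on lid of another pot, 76 mm across, disc top 12 mm up, round black knob 26 across, 34 high in all, no lugs. Origin: centre of its underside. The two lids and a paint jar swap places from start to start. Leave it where it lies.
Things that resemble listed ones, but are neither listed nor needed, are in the scene too. What is shaped like the lid but green or purple is not meant.

How it is judged:
On the way:
1. the lid is down in the pot's mouth with its lugs through the slots, not yet turned (z of lid in the frame of pot between 0.074 and 0.087 m and horizontal distance between lid and pot below 0.015 m and angle between the x axis of lid and the x axis of pot, either way round above 0.7 rad), for 0.1 s.
At the end, for the whole second after the job is handed in: The lid rests on the pot's rim (its origin 74 to 87 mm above the pot's, within 15 mm of its axis, tilted less than 7 degrees), turned to within 15 degrees of the stop (handle bar along the pot's x axis), at rest and released; the small lid is within 40 mm of where it lay (z of lid in the frame of pot between 0.074 and 0.087 m and horizontal distance between lid and pot below 0.015 m and angle between the x axis of lid and the x axis of pot, either way round below 0.26 rad and angle between lid's own z axis and vertical below 0.12 rad and linear speed of lid below 0.02 m/s and distance of small_lid from where it was at the start of the episode below 0.04 m); the robot touches nothing.
It fails at once if the small lid is lifted or pushed more than 40 mm away (distance of small_lid from where it was at the start of the episode above 0.04 m).
It also fails if it takes over 40 s, if anything falls off the work surface, if the arm or the gripper's body presses on something with over 40 N, if the wrist force passes 120 N, or if a joint passes its speed limit or range.

## Robot

A 6-joint arm with a two-finger parallel gripper is mounted at the origin on the work surface. World frame = base frame: x ahead of the robot, y to its left, z up, the work surface at z = 0. Lengths are in m, angles in rad, forces in N, time in s.
With the tool pointing down it reaches from about 0.35 to 0.775 m from the base axis. Payload 5.5 kg.
Tool frame: the origin (TCP) lies on the mounting face of the last link; the fingertips stand 173 mm ahead of it and the grasp point (between the pads) lies 155 mm ahead of it; z points along the fingers, y is the direction in which the jaws open and shut (so a half turn about z gives the same grasp; the last joint's range is limited). The gripper opens to 85 mm and grips with 20 to 120 N. Pads are 22 mm wide; open, the fingers measure 114 mm over their backs; the gripper's body (76 mm by 85 mm) begins 54 mm behind the grasp point. The pads swing forward as they close: fully open they stand 13 mm farther back than shut.
Start: joints at [-1.318, 0.313, 0.046, 1.304, 0, 1.431], TCP at [0.22, -0.531, 0.405] pointing down, gripper open.
Joint ranges: [-2.76, 2.76], [-0.86, 1.69], [-1.03, 1.26], [-2.2, 2.34], [-1.47, 1.5], [-3.14, 3.14]. Speed limits (rad/s): [2.57, 2.57, 3.14, 3.14, 3.14, 3.14].

## Interface

Orientations are given as a unit quaternion [w, x, y, z].
In Python, from workcell import * gives the robot as it stands. The module is installed in compiled form; this text tells all that it offers.
- The arm moves only by the shell command python3 -m crank 'ROWS' [FORCE]. ROWS is JSON, a list of rows, each a list of 7 numbers: the shift along the tool's x, y, z in mm, then the turn, a rotation vector about the tool's x, y, z in degrees, then the opening, from 0 (shut) to 1 (fully open). A call has exactly 8 rows; each row shifts and turns the commanded pose from where the row before left it, along the tool's axes as they then stand; what a row does not reach is not made up. A row lasts 1/8 s, in which the tool goes at most 62.5 mm and 10.7 degrees, less where a joint would pass 70% of its speed; a pose out of reach is approached as far as the arm can. A call with a gripper value outside its range is refused whole. The fingers move at their own pace and stop on an object; FORCE is the grip in N (left out, the last holds). Time passes only in rows, so rows that do not move let the fingers close, or fill a call up. It gives the time, the measured TCP pose, the force and the opening at its end, in the units of the state.
- get_state(): the state, without advancing time (a new reading comes with each control period).
- read_camera(name): name is "side" or "top"; returns the picture (420x560x3 uint8, blue, green, red); there is no depth.
- calibration(name): a dict with "fx", "fy", "cx", "cy" (pixels), "extrinsics" (4x4, takes a point from world to camera coordinates). Camera axes: x right, y down, z forward; pixel columns grow to the right and rows downward; lengths in m; the calibration is good to about 2 mm. A picture is of the moment at which its call begins. calibration takes no time and is no camera call.
- hand_in(): hands the job in, once; it reports no verdict.
The state is a dict: "clock": time; "joint_pos": joint angles; "qvel": joint speeds; "tau": joint torques, N m; "tcp_pos": TCP position; "orientation": TCP orientation; "wrist_force": force on the tool from outside, world axes, zero at the start; "ft_torque": the same for the moment, N m; "finger_gap": finger opening in m.
Only numpy, scipy, OpenCV 4.12 (cv2) and the standard library are available. Lean on these libraries where they do the work, as an engineer would, in place of code of your own. Each camera call takes 0.05 s, during which the arm holds its last target.

## Working session

There is one attempt and no reset: what is moved stays moved. The work goes in short steps, Python scripts to look and compute and a shell command to move; the robot and the scene stay as the last step left them, time stands still between calls to the robot, and variables do not carry over. Pictures are saved under pics/ and viewed, and the job is handed in when it is done.

```bash
mkdir -p pics; python3 - <<'E'
from workcell import *
import cv2
for n in("top","side"):
    im=read_camera(n);cv2.imwrite(f"pics/{n}0.png",im)
    c=calibration(n);print(n,c)
print(get_state())
E
```

```text
top {'fx': 441.84534434151226, 'fy': 441.84534434151226, 'cx': 286.4064974287291, 'cy': 214.1849800504309, 'extrinsics': array([[ 0.02830819, -0.99942899,  0.0184482 ,  0.04912454],
       [-0.99540741, -0.02987309, -0.09094881,  0.53001443],
       [ 0.09144798, -0.01578888, -0.99568468,  0.92469923],
       [ 0.        ,  0.        ,  0.        ,  1.        ]])}
side {'fx': 539.4251140019287, 'fy': 539.4251140019287, 'cx': 276.9056072222145, 'cy': 215.33400505286994, 'extrinsics': array([[-0.94473013, -0.32747583, -0.01563847,  0.51681418],
       [-0.16323478,  0.51120949, -0.84381234,  0.13118834],
       [ 0.28432268, -0.7946222 , -0.53641045,  1.00096811],
       [ 0.        ,  0.        ,  0.        ,  1.        ]])}
{'clock': 0.1, 'joint_pos': array([-1.31759480e+00,  3.13964608e-01,  4.51458168e-02,  1.30364966e+00,
       -5.44155502e-06,  1.43120795e+00]), 'qvel': array([-0.00046574, -0.00199848,  0.00201769,  0.00048329,  0.00164323,
        0.00040873]), 'tau': array([ 1.68584684e-03, -4.81727064e+01,  2.99243259e+01,  1.28037517e-02,
       -9.08941274e-05, -5.42347180e-06]), 'tcp_pos': array([ 0.22004645, -0.53105214,  0.40389723]), 'orientation': array([-8.34558690e-04,  9.80776077e-01,  1.95134793e-01, -5.01846554e-05]), 'wrist_force': array([ 0.26577362,  0.01691123, -0.25276819]), 'ft_torque': array([ 0.03129007,  0.03398722, -0.00080165]), 'finger_gap': 0.08532667756230672}
```

View pics/top0.png

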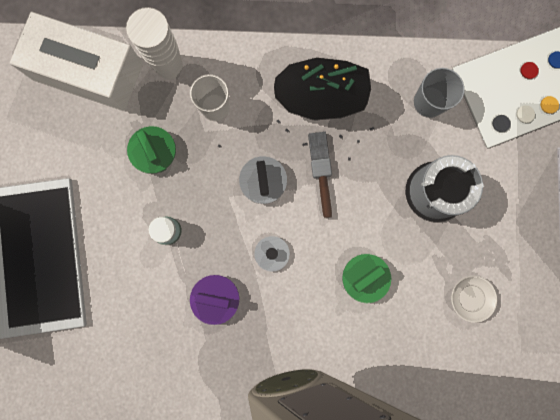

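View pics/side0.png

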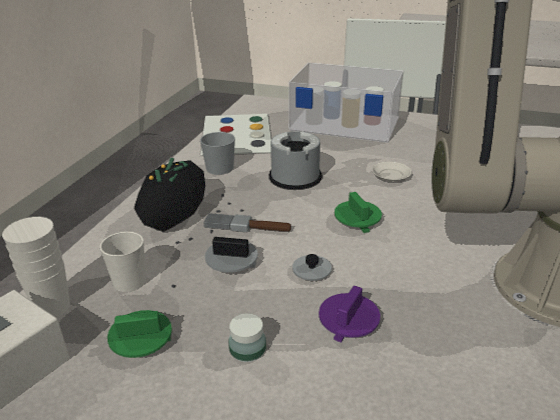

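The top view shows the lid at about (263,180) and the pot at (448,187). The small lid is at (270,253). I'll enlarge these.

```bash
python3 - <<'E'
import cv2,numpy as np
im=cv2.imread("pics/top0.png")
a=cv2.resize(im[140:220,225:305],(400,400),interpolation=cv2.INTER_CUBIC)
b=cv2.resize(im[140:240,395:495],(400,400),interpolation=cv2.INTER_CUBIC)
cv2.imwrite("pics/crop.png",np.hstack([a,b]))
E
```

```text
(no output)
```

View pics/crop.png

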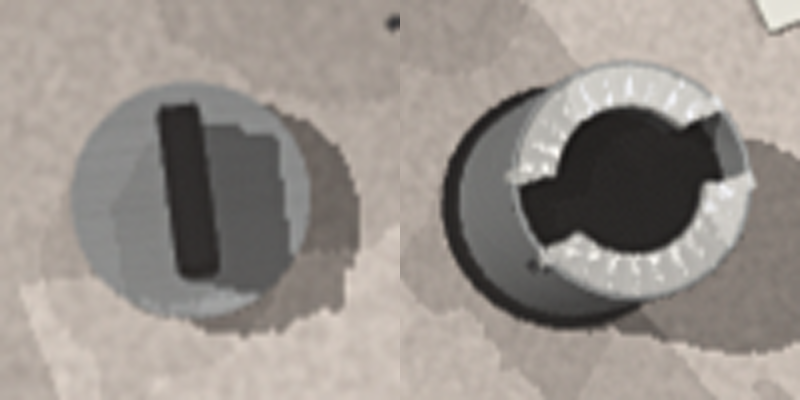

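```bash
cat > h.py <<'E'
import numpy as np,cv2
from workcell import *
def ray(n,uv,z):
    c=calibration(n);E=c["extrinsics"];R=E[:3,:3];t=E[:3,3];o=-R.T@t
    uv=np.atleast_2d(uv).astype(float)
    d=np.c_[(uv[:,0]-c["cx"])/c["fx"],(uv[:,1]-c["cy"])/c["fy"],np.ones(len(uv))]@R
    return (o+d*((z-o[2])/d[:,2])[:,None])[:,:2]
def proj(n,P):
    c=calibration(n);E=c["extrinsics"];p=np.atleast_2d(P)@E[:3,:3].T+E[:3,3]
    return np.c_[c["fx"]*p[:,0]/p[:,2]+c["cx"],c["fy"]*p[:,1]/p[:,2]+c["cy"]]
def circ(P):
    from scipy.optimize import least_squares
    f=lambda q:np.hypot(P[:,0]-q[0],P[:,1]-q[1])-q[2]
    q=least_squares(f,[*P.mean(0),.05],loss="soft_l1",f_scale=.001).x
    return q,np.std(f(q))
E
python3 - <<'E'
from h import *
c=calibration("top");print("cam",-c["extrinsics"][:3,:3].T@c["extrinsics"][:3,3])
im=cv2.imread("pics/top0.png");g=im.max(2)
# bar
m=np.zeros_like(g);m[140:220,225:305]=(g[140:220,225:305]<60)*255
cs,_=cv2.findContours(m,cv2.RETR_EXTERNAL,cv2.CHAIN_APPROX_NONE);k=max(cs,key=cv2.contourArea)[:,0]
P=ray("top",k,.057)
r=cv2.minAreaRect((P*1000).astype(np.float32));print("bar",r)
ys,xs=np.nonzero(m);Q=ray("top",np.c_[xs,ys],.057);w,v=np.linalg.eigh(np.cov(Q.T));print("bar axis deg",np.degrees(np.arctan2(v[1,1],v[0,1])),Q.mean(0))
# disc: left/top edge pts from grayness: table is warm (R-B), lid neutral
sat=im[:,:,2].astype(int)-im[:,:,0]
m2=np.zeros_like(g);m2[130:225,230:300]=(sat[130:225,230:300]<8)*255
m2=cv2.morphologyEx(m2,cv2.MORPH_OPEN,np.ones((3,3)))
cs,_=cv2.findContours(m2,cv2.RETR_EXTERNAL,cv2.CHAIN_APPROX_NONE);k=max(cs,key=cv2.contourArea)
print("disc bbox",cv2.boundingRect(k));P=ray("top",cv2.convexHull(k)[:,0],.023);print("disc",circ(P))
# pot
m3=np.zeros_like(g);s=np.s_[145:225,415:490];m3[s]=(g[s]<50)*255
s0=np.zeros_like(g);s0[:,420:490]=255
n,l,st,ce=cv2.connectedComponentsWithStats(m3);i=l[187,452]
mm=(l==i).astype(np.uint8)*255;cv2.imwrite("pics/m3.png",cv2.resize(np.hstack([m2[130:225,225:305],mm[130:225,405:500]]),None,fx=4,fy=4))
cs,_=cv2.findContours(mm,cv2.RETR_EXTERNAL,cv2.CHAIN_APPROX_NONE);k=max(cs,key=cv2.contourArea)[:,0]
P=ray("top",k,.1);q,_=circ(P)
for _ in range(5):
    d=np.hypot(*(P-q[:2]).T);S=P[d<.0405];q,e=circ(S)
print("mouth",q,e,len(S))
ys,xs=np.nonzero(mm);Q=ray("top",np.c_[xs,ys],.1)-q[:2];d=np.hypot(*Q.T);Q=Q[(d>.041)]
a=np.arctan2(Q[:,1],Q[:,0]);print("slot axis",np.degrees(np.angle(np.exp(2j*a).mean()))/2,len(a))
w=m3*0;s=np.s_[140:240,415:500];w[s]=((g[s]>165)&(sat[s]<12))*255
E
```

```text
cam [0.44162778 0.07952962 0.96800677]
bar ((599.748046875, 117.17550659179688), (72.18622589111328, 17.1362361907959), 9.290026664733887)
bar axis deg -177.05064538912407 [0.60044401 0.11666953]
disc bbox (239, 156, 48, 48)
disc (array([0.60244092, 0.11778562, 0.05148655]), np.float64(0.00028840374585017715))
mouth [ 0.59058675 -0.26300396  0.03464355] 0.001337438925584097 85
slot axis -67.78845308729258 145
```

View pics/m3.png

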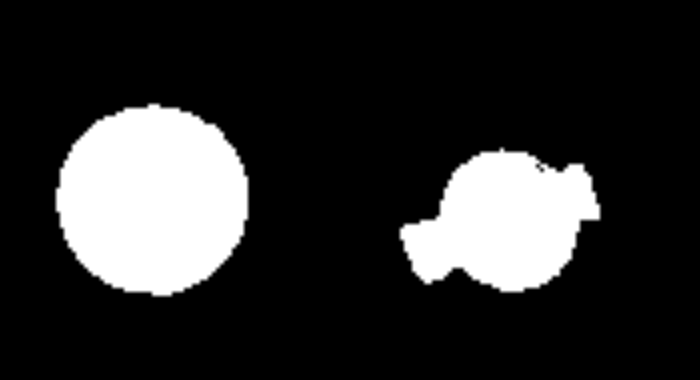

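```bash
python3 - <<'E'
from h import *
im=cv2.imread("pics/top0.png");g=im.max(2);sat=im[:,:,2].astype(int)-im[:,:,0]
print("gray", g[187,415:495].tolist()); print(sat[187,415:495].tolist())
C=np.array([.590,-.263])
gg=cv2.cvtColor(im,cv2.COLOR_BGR2GRAY)
def samp(P,I): 
    uv=proj("top",P).astype(np.float32);return cv2.remap(I,uv[None,:,0],uv[None,:,1],cv2.INTER_LINEAR)[0].astype(float)
# radial scan: edges where neutral ring ends
sm=np.clip(sat+50,0,255).astype(np.uint8)
rr=np.arange(.030,.075,.0005)
I=[];O=[]
for a in np.radians(np.arange(0,360,4)):
    u=np.array([np.cos(a),np.sin(a)]);L=np.c_[C+rr[:,None]*u,np.full(len(rr),.1)]
    v=samp(L,gg)
    br=v>125
    if br.any() :
        j=np.argmax(br);
        if rr[j]<.046 and j>0: I.append(C+rr[j]*u)
        print(int(np.degrees(a)),round(rr[j],4),end="; ")
print();print("inner",circ(np.array(I)))
# bright ring outer
w=np.zeros_like(g);s=np.s_[145:225,420:490]
w[s]=((gg[s]>125)&(sat[s]<10))*255
cv2.imwrite("pics/ring.png",cv2.resize(np.hstack([w[140:240,405:500],gg[140:240,405:500]]),None,fx=4,fy=4))
cs,_=cv2.findContours(w,cv2.RETR_EXTERNAL,cv2.CHAIN_APPROX_NONE);k=np.vstack([c for c in cs if cv2.contourArea(c)>50])
P=ray("top",cv2.convexHull(k)[:,0],.1);print("outer",circ(P))
# side view bar
E
```

```text
gray [114, 113, 113, 112, 113, 113, 111, 116, 144, 103, 39, 30, 35, 36, 38, 40, 39, 39, 39, 39, 39, 38, 39, 38, 39, 39, 38, 42, 42, 42, 43, 42, 41, 42, 42, 42, 42, 42, 41, 42, 43, 42, 41, 42, 42, 42, 42, 42, 42, 41, 43, 40, 40, 38, 48, 113, 170, 208, 212, 215, 233, 239, 228, 219, 206, 206, 201, 177, 149, 133, 133, 135, 135, 132, 134, 133, 129, 126, 126, 129]
[2, 1, 1, 1, 1, 1, 1, 1, 0, 1, 4, 3, 3, 3, 3, 4, 3, 3, 4, 4, 3, 3, 4, 2, 3, 4, 3, 4, 2, 3, 4, 4, 3, 3, 3, 4, 4, 3, 3, 3, 3, 4, 4, 3, 3, 4, 3, 4, 2, 2, 4, 3, 4, 4, 3, 7, 7, 8, 8, 4, 0, -3, -1, 5, 8, 9, 7, 1, 13, 15, 16, 15, 15, 14, 16, 16, 14, 14, 14, 13]
0 0.039; 4 0.0385; 8 0.0385; 12 0.0385; 16 0.0385; 20 0.0385; 24 0.038; 28 0.038; 32 0.038; 36 0.038; 40 0.0385; 44 0.038; 48 0.038; 52 0.0375; 56 0.037; 59 0.0375; 64 0.037; 68 0.037; 72 0.0365; 76 0.037; 80 0.0375; 84 0.0375; 88 0.0425; 92 0.051; 96 0.0575; 100 0.057; 104 0.0575; 108 0.057; 112 0.057; 116 0.057; 119 0.057; 124 0.057; 128 0.056; 132 0.049; 136 0.038; 140 0.0365; 144 0.0365; 148 0.036; 152 0.036; 156 0.037; 160 0.037; 164 0.0365; 168 0.037; 172 0.0365; 176 0.037; 180 0.0365; 184 0.037; 188 0.037; 192 0.0375; 196 0.037; 200 0.0375; 204 0.0375; 208 0.038; 212 0.0375; 216 0.0375; 220 0.0375; 224 0.038; 228 0.0375; 232 0.0375; 236 0.0375; 239 0.0375; 244 0.0375; 248 0.0375; 252 0.0375; 256 0.0375; 260 0.0375; 264 0.0375; 268 0.038; 272 0.0465; 276 0.055; 280 0.0585; 284 0.0595; 288 0.059; 292 0.059; 296 0.059; 300 0.0595; 304 0.0595; 308 0.059; 312 0.0505; 316 0.041; 320 0.039; 324 0.039; 328 0.0385; 332 0.0385; 336 0.039; 340 0.039; 344 0.039; 348 0.039; 352 0.0385; 356 0.039; 
inner (array([ 0.59087941, -0.26357342,  0.03772123]), np.float64(0.0007986072009640884))
outer (array([ 0.59108965, -0.26435833,  0.06055235]), np.float64(0.0011060136828362468))
```

View pics/ring.png

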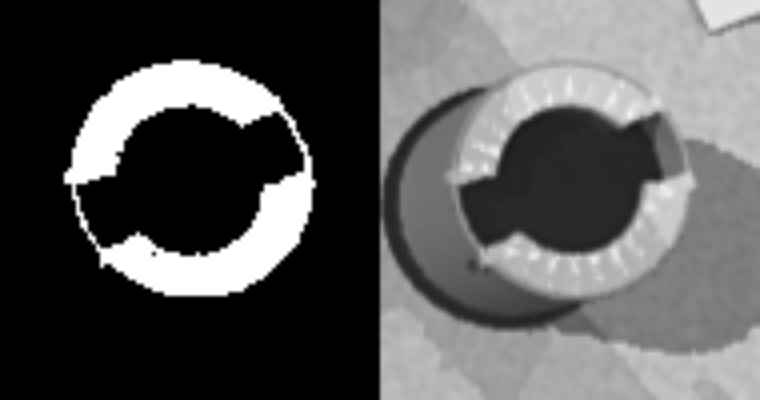

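```bash
python3 - <<'E'
from h import *
im=cv2.imread("pics/top0.png");g=im.max(2)
m=np.zeros_like(g);s=np.s_[150:205,245:285];m[s]=(g[s]<60)*255
cs,_=cv2.findContours(m,cv2.RETR_EXTERNAL,cv2.CHAIN_APPROX_NONE);k=max(cs,key=cv2.contourArea)[:,0]
print([c.shape for c in cs])
mm=cv2.drawContours(m*0,[k[:,None]],-1,255,-1)
for y in range(160,198,3):
    x=np.nonzero(mm[y])[0]; 
    if len(x):print(y,x.min(),x.max(),ray("top",[x.min()-.5,y],.057).round(4))
ys,xs=np.nonzero(mm);Q=ray("top",np.c_[xs,ys],.057);w,v=np.linalg.eigh(np.cov(Q.T));print("pca",np.degrees(np.arctan2(v[1,1],v[0,1])))
s=cv2.imread("pics/side0.png");cv2.imwrite("pics/sc.png",cv2.resize(s[220:285,195:345],None,fx=5,fy=5,interpolation=cv2.INTER_CUBIC))
E
```

```text
[(77, 1, 2)]
163 257 264 [[0.6308 0.1306]]
166 257 265 [[0.6245 0.1304]]
169 258 265 [[0.6182 0.1281]]
172 258 265 [[0.6118 0.1279]]
175 258 266 [[0.6055 0.1277]]
178 259 266 [[0.5992 0.1254]]
181 259 267 [[0.5929 0.1252]]
184 260 267 [[0.5867 0.1229]]
187 260 267 [[0.5804 0.1226]]
190 260 268 [[0.5741 0.1224]]
193 261 268 [[0.5679 0.1201]]
pca -170.72180525057806
```

View pics/sc.png

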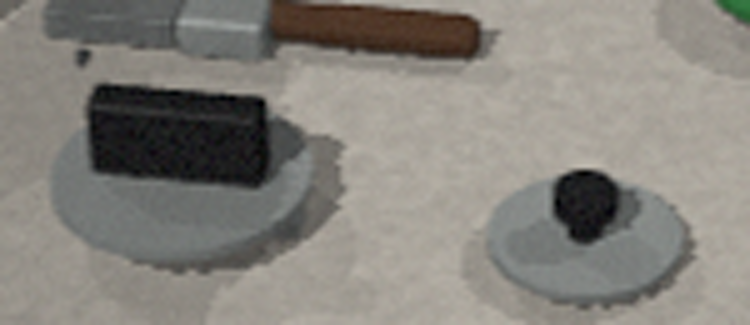

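Measured so far:

| Item | Centre (m) | Angle |
|---|---|---|
| Lid | (0.602, 0.118), disc r 51.5 mm (true 52) | bar at 9.3° |
| Pot mouth | (0.591, -0.264), inner r 37.7 mm (true 38) | slot axis 112.2°, so stop at 42.2° |

The grasp yaw will be 189.3° (j6 ≈ 2°), which leaves room to turn −77° and then −70°.

```bash
python3 -m crank '[[0,0,0,0,0,-10,1],[0,0,0,0,0,-10,1],[0,0,0,0,0,-10,1],[0,0,0,0,0,-10,1],[0,0,0,0,0,-10,1],[0,0,0,0,0,-10,1],[0,0,0,0,0,-10,1],[0,0,0,0,0,-10,1]]' 60
python3 -m crank '[[34.4,32.1,0,0,0,0,1],[34.4,32.1,0,0,0,0,1],[34.4,32.1,0,0,0,0,1],[34.4,32.1,0,0,0,0,1],[34.4,32.1,0,0,0,0,1],[34.4,32.1,0,0,0,0,1],[34.4,32.1,0,0,0,0,1],[34.4,32.1,0,0,0,0,1]]'
python3 -m crank '[[34.4,32.1,0,0,0,0,1],[34.4,32.1,0,0,0,0,1],[34.4,32.1,0,0,0,0,1],[34.4,32.1,0,0,0,0,1],[34.4,32.1,0,0,0,0,1],[34.4,32.1,0,0,0,0,1],[34.4,32.1,0,0,0,0,1],[34.4,32.1,0,0,0,0,1]]'
```

```text
clock: 1.1
tcp_pos: [0.22, -0.5311, 0.4042]
orientation: [-0.0, 0.624, 0.782, 0.0]
wrist_force: [-0.3, 0.8, 0.5]
finger_gap: 0.0853
clock: 2.1
tcp_pos: [0.4116, -0.2055, 0.4044]
orientation: [-0.0, 0.626, 0.78, -0.0]
wrist_force: [0.5, -1.3, -0.8]
finger_gap: 0.0852
clock: 3.1
tcp_pos: [0.6028, 0.1188, 0.4041]
orientation: [-0.0, 0.626, 0.78, -0.0]
wrist_force: [0.6, -0.8, -0.2]
finger_gap: 0.0855
```

```bash
cat >> h.py <<'E'
from scipy.spatial.transform import Rotation as Ro
def rep(tx,ty,tz,yaw):
    s=get_state();q=s["orientation"];R=Ro.from_quat([q[1],q[2],q[3],q[0]]).as_matrix()
    d=R.T@(np.array([tx,ty,tz])-s["tcp_pos"])
    y=np.degrees(np.arctan2(R[1,0],R[0,0]));print("yaw",y.round(2),"tilt",np.degrees(np.arccos(-R[2,2])).round(2),"shift mm",(d*1000).round(1),"turn",(-((yaw-y+180)%360-180)).round(2),"F",s["wrist_force"].round(1),"gap",s["finger_gap"].round(4),"pos",s["tcp_pos"].round(4),"j",s["joint_pos"].round(2),"t",s["clock"])
E
python3 -m crank '[[0,0,0,0,0,-10,1],[0,0,0,0,0,-10,1],[0,0,0,0,0,-10,1],[0,0,0,0,0,-10,1],[0,0,0,0,0,-10,1],[0,0,0,0,0,-10,1],[0,0,0,0,0,-10,1],[0,0,0,0,0,-10,1]]'
python3 -m crank '[[0,0,0,0,0,-6.8,1],[0,0,30,0,0,0,1],[0,0,30,0,0,0,1],[0,0,20,0,0,0,1],[0,0,0,0,0,0,1],[0,0,0,0,0,0,1],[0,0,0,0,0,0,1],[0,0,0,0,0,0,1]]'
python3 -c "
from h import *
rep(.602,.118,.200,189.3)
for n in ('top','side'): cv2.imwrite(f'pics/{n}1.png',read_camera(n))"
```

```text
clock: 4.1
tcp_pos: [0.6022, 0.1173, 0.404]
orientation: [-0.001, -0.025, 1.0, -0.0]
wrist_force: [0.3, 1.1, -0.5]
finger_gap: 0.0852
clock: 5.1
tcp_pos: [0.6026, 0.1173, 0.3256]
orientation: [0.001, -0.081, 0.997, -0.0]
wrist_force: [0.4, -0.0, -0.0]
finger_gap: 0.0854Traceback (most recent call last):
  File "<string>", line 3, in <module>
    rep(.602,.118,.200,189.3)
    ~~~^^^^^^^^^^^^^^^^^^^^^^
  File "h.py", line 20, in rep
    y=np.degrees(np.arctan2(R[1,0],R[0,0]));print("yaw",y.round(2),"tilt",np.degrees(np.arccos(-R[2,2])).round(2),"shift mm",(d*1000).round(1),"turn",(-((yaw-y+180)%360-180)).round(2),"F",s["wrist_force"].round(1),"gap",s["finger_gap"].round(4),"pos",s["tcp_pos"].round(4),"j",s["joint_pos"].round(2),"t",s["clock"])
                                                                                                                                                                                                                            ^^^^^^^^^^^^^^^^^^^^^
AttributeError: 'float' object has no attribute 'round'
```

```bash
sed -i 's/s\["finger_gap"\].round(4)/round(s["finger_gap"],4)/' h.py
python3 -c "
from h import *
rep(.602,.118,.200,189.3)
for n in ('top','side'): cv2.imwrite(f'pics/{n}1.png',read_camera(n))"
```

```text
yaw -170.69 tilt 0.09 shift mm [  0.7   0.8 125.6] turn 0.01 F [ 0.4 -0.  -0. ] gap 0.0854 pos [0.6026 0.1173 0.3256] j [ 0.06  0.42  0.    1.15 -0.   -0.1 ] t 5.1
```

View pics/side1.png

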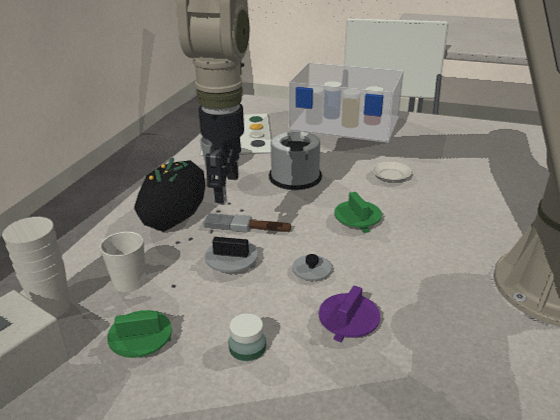

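```bash
python3 -c "
from h import *
print(proj('side',[[.6026,.1173,.153],[.602,.118,.057],[.602,.118,0],[.591,-.264,.1],[.591,-.264,0]]).round(), proj('top',[[.6026,.1173,.153],[.602,.118,.057],[.591,-.264,.1]]).round())"
```

```text
[[226. 196.]
 [230. 239.]
 [232. 262.]
 [295. 140.]
 [294. 176.]] [[261. 167.]
 [262. 177.]
 [452. 184.]]
```

View pics/top1.png

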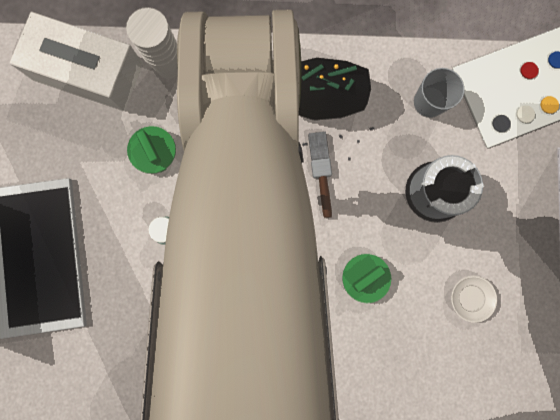

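Both views agree with the computed lid and gripper positions, so I'll descend and grip.

```bash
python3 -m crank '[[0.7,0.8,25,0,0,0,1],[0,0,25,0,0,0,1],[0,0,25,0,0,0,1],[0,0,25,0,0,0,1],[0,0,15,0,0,0,1],[0,0,10,0,0,0,1],[0,0,0,0,0,0,1],[0,0,0,0,0,0,1]]' 60
python3 -m crank '[[0,0,0,0,0,0,0],[0,0,0,0,0,0,0],[0,0,0,0,0,0,0],[0,0,0,0,0,0,0],[0,0,0,0,0,0,0],[0,0,0,0,0,0,0],[0,0,0,0,0,0,0],[0,0,0,0,0,0,0]]' 60
python3 -c "
from h import *
rep(.602,.118,.400,189.3)
cv2.imwrite('pics/side2.png',read_camera('side'))"
```

```text
clock: 6.2
tcp_pos: [0.602, 0.118, 0.2006]
orientation: [0.001, -0.081, 0.997, -0.0]
wrist_force: [0.3, 0.5, 0.2]
finger_gap: 0.0856
clock: 7.2
tcp_pos: [0.6017, 0.118, 0.1999]
orientation: [0.0, -0.081, 0.997, -0.0]
wrist_force: [-1.0, 0.3, 3.4]
finger_gap: 0.0174
yaw -170.69 tilt 0.03 shift mm [-4.000e-01 -1.000e-01 -2.001e+02] turn 0.01 F [-1.   0.3  3.4] gap 0.0174 pos [0.6017 0.118  0.1999] j [ 0.06  0.52 -0.17  0.88 -0.   -0.1 ] t 7.2
```

View pics/side2.png

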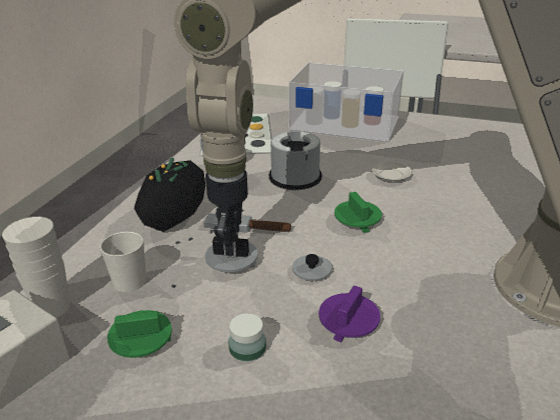

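Gripped with a 17.4 mm gap on the 18 mm bar, picture centred at (231,245). Next I lift and turn.

```bash
python3 -m crank '[[0,0,-10,0,0,0,0],[0,0,-25,0,0,0,0],[0,0,-30,0,0,0,0],[0,0,-30,0,0,0,0],[0,0,-30,0,0,0,0],[0,0,-30,0,0,0,0],[0,0,-20,0,0,0,0],[0,0,0,0,0,0,0]]'
python3 -m crank '[[0,0,0,0,0,10,0],[0,0,0,0,0,10,0],[0,0,0,0,0,10,0],[0,0,0,0,0,10,0],[0,0,0,0,0,10,0],[0,0,0,0,0,10,0],[0,0,0,0,0,10,0],[0,0,0,0,0,7.1,0]]'
python3 -c "
from h import *
rep(.591,-.264,.375,112.2)
cv2.imwrite('pics/side3.png',read_camera('side'))"
```

```text
clock: 8.25
tcp_pos: [0.6018, 0.118, 0.3764]
orientation: [0.002, -0.081, 0.997, -0.0]
wrist_force: [0.1, -0.4, -1.8]
finger_gap: 0.0174
clock: 9.25
tcp_pos: [0.601, 0.118, 0.3728]
orientation: [-0.001, 0.56, 0.829, -0.001]
wrist_force: [0.0, -0.9, -1.6]
finger_gap: 0.0171
yaw 111.95 tilt 0.18 shift mm [-350.5 -152.1   -2.1] turn -0.25 F [ 0.  -0.9 -1.6] gap 0.0171 pos [0.601  0.118  0.3728] j [ 0.06  0.4   0.09  1.27 -0.    1.25] t 9.25
```

View pics/side3.png

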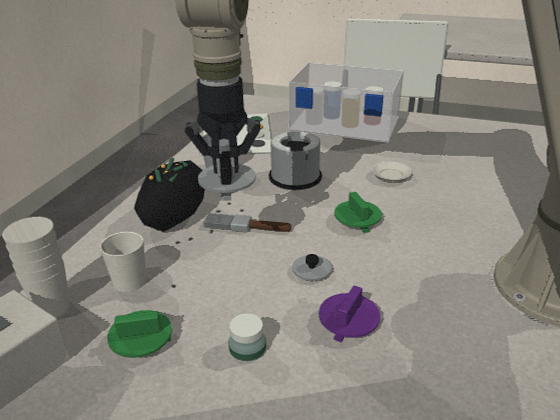

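The lid hangs level at (227,178). I'll move over the pot.

```bash
python3 -m crank '[[-20,-9,0,0,0,0,0],[-35,-15,0,0,0,0,0],[-40,-17,0,0,0,0,0],[-40,-17,0,0,0,0,0],[-40,-17,0,0,0,0,0],[-40,-17,0,0,0,0,0],[-40,-17,0,0,0,0,0],[-40,-17,0,0,0,0,0]]'
python3 -m crank '[[-35,-15,0,0,0,0,0],[-20.5,-11.1,0,0,0,0,0],[0,0,0,0,0,0,0],[0,0,20,0,0,0,0],[0,0,20,0,0,0,0],[0,0,0,0,0,0,0],[0,0,0,0,0,0,0],[0,0,0,0,0,0,0]]'
python3 -c "
from h import *
rep(.591,-.264,.282,112.2)
for n in ('top','side'): cv2.imwrite(f'pics/{n}4.png',read_camera(n))"
```

```text
clock: 10.3
tcp_pos: [0.5955, -0.2051, 0.3739]
orientation: [-0.001, 0.557, 0.83, -0.0]
wrist_force: [-0.1, -0.5, -2.8]
finger_gap: 0.0172
clock: 11.3
tcp_pos: [0.5935, -0.2638, 0.336]
orientation: [0.001, 0.557, 0.83, 0.0]
wrist_force: [0.6, 0.1, -2.3]
finger_gap: 0.0168
yaw 112.25 tilt 0.11 shift mm [ 0.8 -2.5 54. ] turn 0.05 F [ 0.6  0.1 -2.3] gap 0.0168 pos [ 0.5935 -0.2638  0.336 ] j [-0.54  0.48  0.13  1.22  0.    0.64] t 11.3
```

View pics/side4.png

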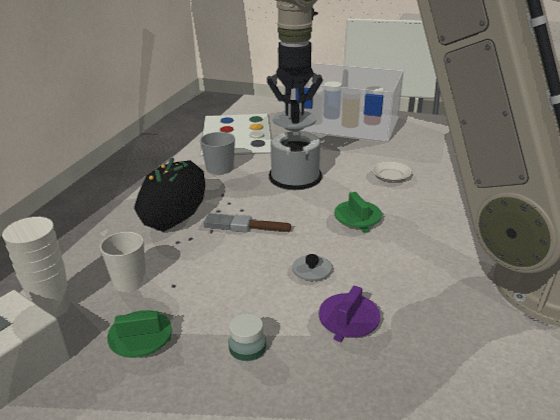

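View pics/top4.png

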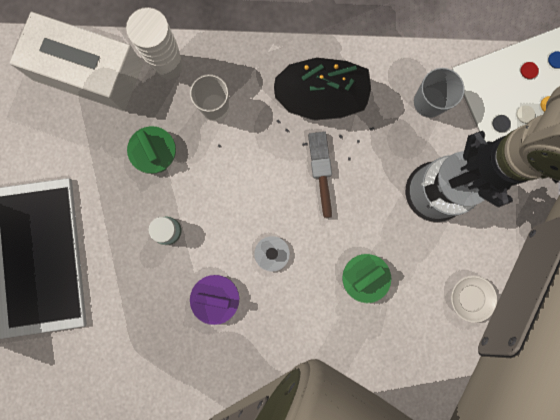

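```bash
python3 - <<'E'
from h import *
im=cv2.imread("pics/side4.png")
cv2.imwrite("pics/s4.png",cv2.resize(im[90:195,245:345],None,fx=5.5,fy=5.5,interpolation=cv2.INTER_CUBIC))
a=np.radians(np.arange(0,360,5))
for c,z,r in ((( .5935,-.2638),.159,.052),((.591,-.264),.1,.061)):
    p=proj("side",np.c_[c[0]+r*np.cos(a),c[1]+r*np.sin(a),0*a+z]);print(p.min(0).round(1),p.max(0).round(1))
E
```

```text
[271.9 109.5] [315.3 126.1]
[269.7 130.2] [319.5 151. ]
```

View pics/s4.png

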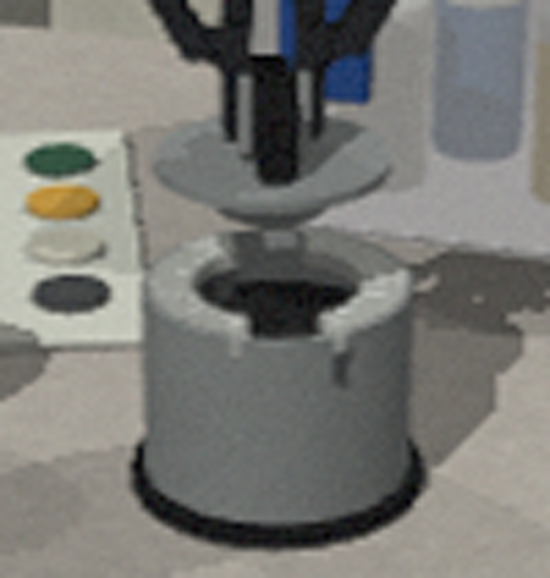

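Lid and pot outlines both sit about 1 px right of the prediction, so their relative alignment is good. The front lug is at crop (283,240), in line with the front slot (250–325). Lowering.

```bash
python3 -m crank '[[0.8,-2.5,0,0,0,0,0],[0,0,10,0,0,0,0],[0,0,10,0,0,0,0],[0,0,8,0,0,0,0],[0,0,5,0,0,0,0],[0,0,5,0,0,0,0],[0,0,0,0,0,0,0],[0,0,0,0,0,0,0]]'
python3 -c "
from h import *
rep(.591,-.264,.282,112.2)"
```

```text
clock: 12.4
tcp_pos: [0.5906, -0.2643, 0.297]
orientation: [0.0, 0.558, 0.83, -0.0]
wrist_force: [0.5, -0.3, -1.6]
finger_gap: 0.0174
yaw 112.2 tilt 0.03 shift mm [ 0.1  0.4 15. ] turn 0.0 F [ 0.5 -0.3 -1.6] gap 0.0174 pos [ 0.5906 -0.2643  0.297 ] j [-0.54  0.5   0.06  1.13 -0.    0.64] t 12.4
```

```bash
python3 -m crank '[[0,0,3,0,0,0,0],[0,0,3,0,0,0,0],[0,0,3,0,0,0,0],[0,0,3,0,0,0,0],[0,0,2,0,0,0,0],[0,0,1.5,0,0,0,0],[0,0,0,0,0,0,0],[0,0,0,0,0,0,0]]'
python3 -c "
from h import *
rep(.591,-.264,.282,112.2)
cv2.imwrite('pics/side5.png',cv2.resize(read_camera('side')[90:195,245:345],None,fx=5.5,fy=5.5))"
```

```text
clock: 13.4
tcp_pos: [0.5904, -0.2641, 0.2819]
orientation: [0.0, 0.558, 0.83, -0.0]
wrist_force: [-2.1, 1.6, 5.3]
finger_gap: 0.0173
yaw 112.21 tilt 0.03 shift mm [-0.1  0.6 -0.1] turn 0.01 F [-2.1  1.6  5.3] gap 0.0173 pos [ 0.5904 -0.2641  0.2819] j [-0.54  0.51  0.03  1.1  -0.    0.64] t 13.4
```

View pics/side5.png

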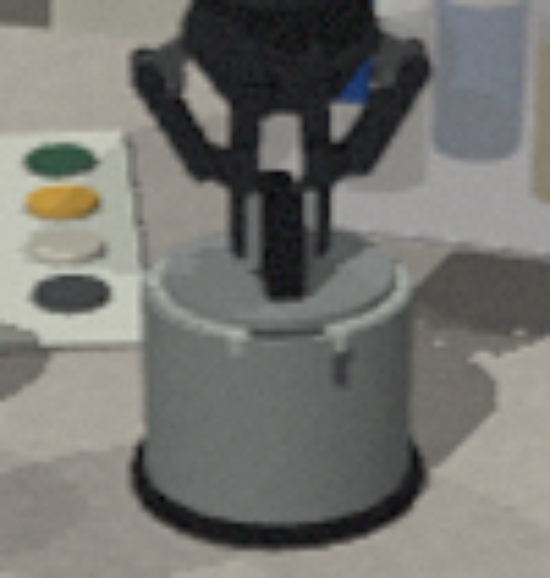

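The lid is seated: the disc is on the rim with light contact of about 7 N. I'll twist clockwise 63° first.

```bash
python3 -m crank '[[0,0,0,0,0,9,0],[0,0,0,0,0,9,0],[0,0,0,0,0,9,0],[0,0,0,0,0,9,0],[0,0,0,0,0,9,0],[0,0,0,0,0,9,0],[0,0,0,0,0,9,0],[0,0,0,0,0,0,0]]'
python3 -c "
from h import *
rep(.591,-.264,.282,42.2);print(get_state()['ft_torque'])"
```

```text
clock: 14.45
tcp_pos: [0.5909, -0.2646, 0.2819]
orientation: [0.001, 0.909, 0.417, 0.001]
wrist_force: [-0.3, 0.2, 4.3]
finger_gap: 0.0174
yaw 49.28 tilt 0.12 shift mm [ 0.5 -0.3 -0.1] turn 7.08 F [-0.3  0.2  4.3] gap 0.0174 pos [ 0.5909 -0.2646  0.2819] j [-0.54  0.51  0.03  1.1   0.    1.74] t 14.45
[ 0.08349214  0.23389822 -0.03798605]
```

```bash
python3 -m crank '[[0,0,0,0,0,2,0],[0,0,0,0,0,2,0],[0,0,0,0,0,2,0],[0,0,0,0,0,1,0],[0,0,0,0,0,1,0],[0,0,0,0,0,0,0],[0,0,0,0,0,0,0],[0,0,0,0,0,0,0]]'
python3 -c "
from h import *
rep(.591,-.264,.282,42.2);print(get_state()['ft_torque'])"
```

```text
clock: 15.45
tcp_pos: [0.5907, -0.2643, 0.2819]
orientation: [0.001, 0.936, 0.353, 0.0]
wrist_force: [-2.3, -0.7, 6.9]
finger_gap: 0.0171
yaw 41.37 tilt 0.07 shift mm [ 0.5 -0.  -0.1] turn -0.83 F [-2.3 -0.7  6.9] gap 0.0171 pos [ 0.5907 -0.2643  0.2819] j [-0.54  0.51  0.03  1.1  -0.    1.87] t 15.45
[0.08995835 0.46657604 0.11169784]
```

The turn is within a degree of the expected stop. I'll go slightly further to feel for it.

```bash
python3 -m crank '[[0,0,0,0,0,1,0],[0,0,0,0,0,1,0],[0,0,0,0,0,1,0],[0,0,0,0,0,0,0],[0,0,0,0,0,0,0],[0,0,0,0,0,0,0],[0,0,0,0,0,0,0],[0,0,0,0,0,0,0]]'
python3 -c "
from h import *
rep(.591,-.264,.282,42.2);print(get_state()['ft_torque'])"
```

```text
clock: 16.45
tcp_pos: [0.5908, -0.264, 0.282]
orientation: [0.001, 0.944, 0.33, 0.0]
wrist_force: [-2.0, -0.2, 6.6]
finger_gap: 0.0172
yaw 38.51 tilt 0.08 shift mm [ 0.2  0.1 -0. ] turn -3.69 F [-2.  -0.2  6.6] gap 0.0172 pos [ 0.5908 -0.264   0.282 ] j [-0.54  0.51  0.03  1.1  -0.    1.93] t 16.45
[0.12903962 0.3317504  1.12606574]
```

Torque rose to 1.1 N m, so the lid is at the stop. I'll ease off, open and retreat.

```bash
python3 -m crank '[[0,0,0,0,0,-1.5,0],[0,0,0,0,0,0,0],[0,0,0,0,0,0,0.5],[0,0,0,0,0,0,0.7],[0,0,0,0,0,0,1],[0,0,0,0,0,0,1],[0,0,0,0,0,0,1],[0,0,0,0,0,0,1]]'
python3 -m crank '[[0,0,-10,0,0,0,1],[0,0,-25,0,0,0,1],[0,0,-30,0,0,0,1],[0,0,-30,0,0,0,1],[0,0,-30,0,0,0,1],[0,0,-30,0,0,0,1],[0,0,0,0,0,0,1],[0,0,0,0,0,0,1]]'
python3 -m crank '[[-30,0,0,0,0,0,1],[-40,0,0,0,0,0,1],[-40,0,0,0,0,0,1],[-40,0,0,0,0,0,1],[-40,0,0,0,0,0,1],[-30,0,0,0,0,0,1],[0,0,0,0,0,0,1],[0,0,0,0,0,0,1]]'
python3 -c "
from h import *
rep(.591,-.264,.282,42.2)
t=read_camera('top');s=read_camera('side');cv2.imwrite('pics/top6.png',t);cv2.imwrite('pics/side6.png',s)"
```

```text
clock: 17.45
tcp_pos: [0.5905, -0.2642, 0.2812]
orientation: [0.0, 0.941, 0.34, -0.0]
wrist_force: [0.4, -0.1, -0.4]
finger_gap: 0.0853
clock: 18.45
tcp_pos: [0.5905, -0.2642, 0.436]
orientation: [0.0, 0.941, 0.34, -0.0]
wrist_force: [0.6, 0.9, 0.2]
finger_gap: 0.0851
clock: 19.45
tcp_pos: [0.4214, -0.4044, 0.4353]
orientation: [-0.001, 0.941, 0.34, -0.0]
wrist_force: [0.2, 0.1, -0.6]
finger_gap: 0.0855
yaw 39.7 tilt 0.09 shift mm [220.2   0.6 153.4] turn -2.5 F [ 0.2  0.1 -0.6] gap 0.0855 pos [ 0.4214 -0.4044  0.4353] j [-0.9   0.33  0.14  1.38  0.    1.55] t 19.45
```

View pics/top6.png

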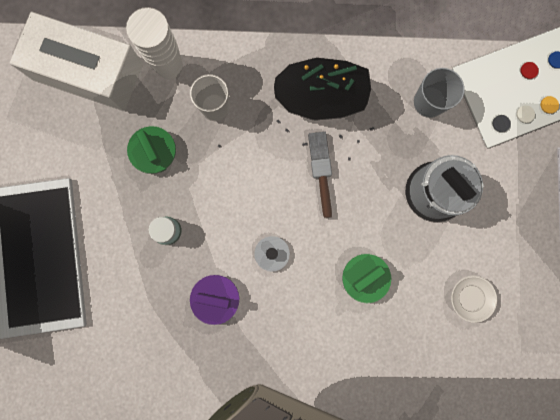

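View pics/side6.png

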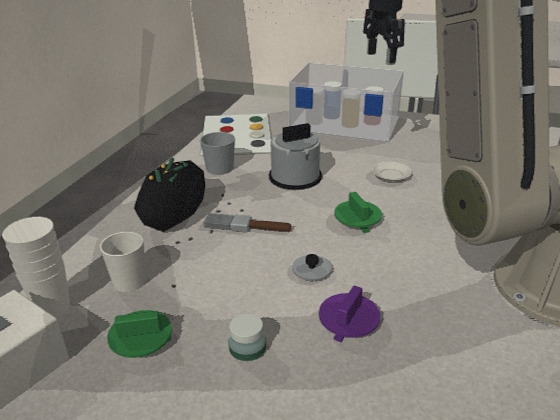

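The lid is on the pot with the bar at about (459,184) in the top view. The small lid is unmoved at (270,253). I'll measure the bar angle.

```bash
python3 - <<'E'
from h import *
im=cv2.imread("pics/top6.png");g=im.max(2)
m=np.zeros_like(g);s=np.s_[155:215,436:485];m[s]=(g[s]<60)*255
cs,_=cv2.findContours(m,cv2.RETR_EXTERNAL,cv2.CHAIN_APPROX_NONE);k=max(cs,key=cv2.contourArea)[:,0]
r=cv2.minAreaRect((ray("top",k,.139)*1000).astype(np.float32));b=cv2.boxPoints(r);e=[b[1]-b[0],b[2]-b[1]];e=max(e,key=np.linalg.norm)
print("bar",r,"angle",np.degrees(np.arctan2(e[1],e[0]))%180)
E
```

```text
bar ((585.8758544921875, -260.9026184082031), (70.579345703125, 28.63475799560547), 41.666831970214844) angle 41.666843
```

```bash
python3 -c "
from workcell import *
print(hand_in())"
```

```text
the job is handed in; nothing more can be done
None
```

The pot is closed: the bayonet lid is in its mouth, twisted clockwise to the stop and released, and I handed the job in at about 19.6 s of the 40 s. `hand_in()` gives no verdict, so the result rests on the checks below.

**What I did:** I gripped the lid by its bar, lined its lugs up with the slots and lowered it until the disc rested on the rim. There the tool height put the lid origin 82 mm above the pot's, with light contact of about 7 N. I then turned it about 70° clockwise, eased off 1.5°, opened the gripper and retreated.

**Last checks:**
- **At the stop:** the twisting moment rose to 1.1 N m about 3–4° past where I expected the stop. After release, the top camera shows the bar at 41.7°, against an expected 42.2°.
- **Position:** the bar's fitted centre came out about 6 mm from the pot axis. I put that down to the bar's visible side face, because the fitted box is 28 mm wide instead of 18. While the gripper held the lid, the tool was within 1 mm of the axis.
- **Released:** the gripper is open and clear, with wrist force near zero.
- **Small lid:** it lies at the same pixels as at the start.

**One disagreement:** an early measurement of the bar's angle on the table gave 3° because stray dark pixels got into it. A cleaned mask and the edge scan gave 9.3°, which I used.

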